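Clamp a tin in the one-handed preparation board

TASK

Clamp the food tin in the one-handed preparation board so that its ring-pull lid can be opened with one hand later. The sliding jaw has been left shut too far: press its release tab down and, keeping it down, push the jaw back along its track until it stops; then slide the tin across the board into the V-shaped jaw's mouth and push the sliding jaw up behind it until its sprung pad is pressed right in and the ratchet keeps the tin firmly gripped. Only push and press with the fingertips: do not lift, carry or tip the tin, and leave the plate, mug, jam jar and teaspoon where they are.

Things in the scene. Friction and masses are not known exactly. Their poses are not given: they have to be found in the camera images.
- board: Fixed wooden board, 220 mm (its x) by 300 mm (its y), top 24 mm above the worktop. Origin: centre of its underside, on the worktop; at yaw 0 its x points away from the robot, its y to the left (yaw up to 0.2 rad either way). A track with a toothed rack sunk in it runs along y at board x = 0.035, from the fixed V jaw at the right to a 7 mm high end stop at y = 0.110 to 0.122
- v_jaw (a point): Vertex of the fixed white V jaw, at its top edge: board x = 0.035, y = -0.117, 50 mm above the board. The V opens to board +y; the jaw is 104 mm wide in x and its two tips stand 16 mm farther out (y = -0.101)
- jaw (a joint): Sliding jaw: 0 = nearest to the V jaw, 0.110 m = fully back (board +y) at its end stop; it starts at 0.003 to 0.033. The ratchet (a tooth every 5 mm) lets it be pushed towards the V jaw (3 to 8 N, clicking) and blocks it the other way unless the release is held down; it then slides with about 2 N. It stays where it is left
- pad_face (a point): Middle of the face of the sliding jaw's rubber pad that looks to the V jaw (board -y), 26 mm above the board, at y = -0.095 + jaw value when the pad is free. Behind it, 16 to 28 mm from this face, stands the white front plate, 100 mm wide in x, 52 mm high above the board; behind that an open well 52 mm long in y, then the white rear wall
- release (a joint): Rocker in the jaw: 0 = at rest, 0.28 rad = fully down; above 0.13 the pawl is clear of the teeth. Sprung: 2 to 3 N at the tab starts it, about 6 N holds it down. Its pivot is near the front plate, its rear end goes down most. Keep it down while the jaw is pushed back: let go, the pawl drops into the teeth. Not needed when the jaw is pushed towards the V jaw
- tab (a point): Top of the ribbed steel release tab (46 mm in x, 44 mm in y), the floor of the well: at rest 46 mm above the worktop, at board x = 0.035, y = -0.041 + jaw value, 26 mm in front of the well's rear wall. Pressed fully, this point goes down about 6 mm and back about 6 mm. The well is open at the top and at both x ends
- well_wall (a point): Point on the inner face (looking to board -y) of the well's rear wall, 59 mm above the worktop, at board x = 0.035, y = -0.015 + jaw value: the face to push the jaw back by, with the fingertips pressing the tab down in front of it. The wall is 68 mm wide in x, 12 mm thick, its top 70 mm above the worktop
- jaw_back (a point): Middle of the outer face (board +y) of the rear wall, 52 mm above the worktop, at board x = 0.035, y = -0.003 + jaw value: the place to push the jaw towards the V jaw. Nothing stands behind it but the low end stop
- pad (a joint): How far the spring-backed pad is pressed into the sliding jaw: 0 = free, 0.010 m = fully in, 0.8 N per mm. Let go, the jaw may spring back by up to one 5 mm tooth, so press the pad nearly fully in (some 12 to 18 N on the jaw) for the grip to stay
- tin: Round food tin with a printed label and a ring-pull lid, 75 mm across, 58 mm high, 0.18 to 0.33 kg. Origin: centre of its underside. It stands upright on the near part of the board, at board x about -0.062, y between -0.095 and 0.045, and slides on the wood
- seat (a point): Where the centre of the tin's underside is when the tin sits in the V jaw: board x = 0.035, y = -0.078, on the board's top. A tin left standing in front of the V, up to about 12 mm off the track's line, is centred by the closing jaw
- jam_jar: Glass jam jar with a white lid, 68 mm across, 84 mm high, on the worktop to the right of the board; origin: centre of its underside. A bystander
- plate: White plate, 200 mm across, 18 mm high, to the right of the board; origin: centre of its underside. A bystander
- teaspoon: Teaspoon, 138 mm long, lying to the right of the board near the worktop's front edge; origin: its centre, underside. A bystander
- mug: White mug, 78 mm across with a handle, 101 mm high, at the far right; origin: near the middle of its underside. A bystander

How it is judged:
On the way, in this order (a step that is already met when the one before it is completed fails the run):
1. the release tab is held down while the jaw is pushed back past its 40 mm mark (value of joint release above 0.09 rad and value of joint jaw above 0.04 m), for 0.05 s.
2. the sliding jaw is pushed back to its end stop (within 8 mm) (value of joint jaw above 0.102 m), for 0.05 s.
3. the tin stands in the mouth between the jaws, on the track's line within 20 mm (x of tin in the frame of board between 0.015 and 0.055 m and y of tin in the frame of board between -0.1 and 0.01 m and value of joint jaw above 0.05 m), for 0.05 s.
At the end, for the whole second after the job is handed in: The tin stands upright on the board, within 8 mm of its seat in the V jaw, the ratchet is engaged and the sliding jaw holds it with its pad pressed in by at least 1.5 mm (value of joint pad above 0.0015 m and value of joint release below 0.14 rad and distance between tin and seat below 0.008 m and angle between tin's own z axis and vertical below 0.08 rad and linear speed of tin below 0.02 m/s and value of joint jaw below 0.06 m); the robot touches nothing.
It fails at once if the tin is lifted more than 10 mm off the board (height (world z) of tin above 0.034 m).
It fails at once if the tin is tipped or knocked over (angle between tin's own z axis and vertical above 0.3 rad).
It fails at once if a bystander is pushed more than 30 mm away (distance of any of jam_jar, plate, teaspoon, mug from where it was at the start of the episode above 0.03 m).
It also fails if it takes over 70 s, if anything falls off the work surface, if the arm or the gripper's body presses on something with over 40 N, if the wrist force passes 120 N, or if a joint passes its speed limit or range.

ROBOT

A 6-joint arm with a two-finger parallel gripper is mounted at the origin on a cart in front of the work surface, level with it; the furniture and walls round the work are solid. World frame = base frame: x ahead of the robot, y to its left, z up, the work surface at z = 0. Lengths are in m, angles in rad, forces in N, time in s.
With the tool pointing down it reaches from about 0.275 to 0.725 m from the base axis. Payload 15.9 kg.
Tool frame: the origin (TCP) lies between the finger pads; the fingertips stand arm.tip_extent ahead of it and the grasp point (between the pads) is the TCP (arm.tip_extent is the distance from the TCP to the fingertips, in m); z points along the fingers, y is the line along which they close (so a half turn about z gives the same grasp; the last joint's range is limited). The gripper opens to 85 mm and grips with 20 to 120 N. Pads are 22 mm wide; open, the fingers measure 114 mm over their backs; the gripper's body (76 mm by 85 mm) begins 54 mm behind the grasp point. The pads swing forward as they close: fully open they stand 13 mm farther back than shut.
Start: joints at [1.103, 0.213, -0.034, 1.323, 0, 1.571], TCP at [0.225, 0.446, 0.25] pointing down, gripper open.
Joint ranges: [-2.98, 2.98], [-0.74, 1.72], [-1.14, 1.35], [-2.1, 2.04], [-1.57, 1.44], [-3.14, 3.14]. Speed limits (rad/s): [1.89, 1.89, 2.39, 2.57, 3.14, 3.14].

INTERFACE

Orientations are given as [roll, pitch, yaw] about the fixed x, y, z axes, in that order (R = Rz(yaw) Ry(pitch) Rx(roll)).
In Python, from station import arm gives the robot as it stands.
- The arm moves only by the tool step_arm, never from a script. Its argument "series" is one flat list of numbers, 6 for each row, row after row: the shift along the tool's x, y, z in mm, then the turn, a rotation vector about the tool's x, y, z in degrees. In form: [tx, ty, tz, wx, wy, wz, tx, ty, tz, wx, wy, wz, ...]. A call has 1 to 10 rows; each row is the pose to reach, as a shift and turn from the pose commanded when the call began, along the tool's axes at that moment; what a row does not reach only later rows make up. A row lasts 1/8 s, in which the tool goes at most 62.5 mm and 10.7 degrees, less where a joint would pass 70% of its speed; a pose out of reach is approached as far as the arm can. A call with a gripper value outside its range is refused whole. "claw" is the opening, from -1 (shut) to 1 (fully open), set as the call begins (left out, the last holds). The fingers move at their own pace and stop on an object; "newtons" is the grip in N (left out, the last holds). Time passes only in rows, so rows that repeat a pose let the fingers close. It gives the time, the measured TCP pose, the force, the opening and the grip force at its end, in the units of the state.
- arm.get_obs(): the state, without advancing time (a new reading comes with each control period).
- arm.get_image(name): name is "side" or "top"; returns the picture (384x512x3 uint8, blue, green, red); there is no depth.
- arm.calibration(name): a dict with "mtx" (3x3 intrinsics, pixels), "R" (3x3) and "t" (3): a world point X has camera coordinates R X + t. Camera axes: x right, y down, z forward; pixel columns grow to the right and rows downward; lengths in m; the calibration is good to about 2 mm. A picture is of the moment at which its call begins. calibration takes no time and is no camera call.
- arm.close_job(): hands the job in; it is judged then, once.
Trained networks look in the newest picture that a camera, given by its name, has taken for a name from the list of things; names that differ only in an ending like _2 or _b are one class to them, and where a whole thing is asked for, a point or a joint stands for the part that bears it (a point fixed in the world has none). Each returns a list of dicts, best first, with "score" (0 to 1); they miss things now and then, are a little off and sometimes report something else, mostly with a low value. They report only what shows in the picture. A call takes as long as a camera call.
- arm.boxes_of(camera, thing): "bbox" ([left, top, right, bottom] in pixels, round what is visible of it).
- arm.masks_of(camera, thing): "region" (384x512 bool, what is visible of it) and "bbox" ([left, top, right, bottom] in pixels, round what is visible of it).
- arm.landmark_of(camera, thing): "position" ([column, row] in pixels: a listed point, or the origin of a listed thing).
The state is a dict: "time": time; "q": joint angles; "joint_vel": joint speeds; "effort": joint torques, N m; "position": TCP position; "orientation": TCP orientation; "force": force on the tool from outside, world axes, zero at the start; "wrist_torque": the same for the moment, N m; "finger_gap": finger opening in m; "gripper_force": force on a finger pad.
Only numpy, scipy, OpenCV 4.12 (cv2) and the standard library are available. Lean on these libraries where they do the work, as an engineer would, in place of code of your own. Each camera call takes 0.05 s, during which the arm holds its last target. There are 200 camera calls.

## Working session

There is one attempt and no reset: what is moved stays moved. The work goes in short steps, Python scripts to look and compute and a tool call to move; the robot and the scene stay as the last step left them, time stands still between calls to the robot, and variables do not carry over. Pictures are saved under pics/ and viewed, at most 10 in all, crops included, and the job is handed in when it is done.

Besides the shell and the picture viewer there is one more tool, called after "Request:" as name(argument=value, ...) on one line, values as JSON. step_arm: Moves the arm, as the interface text tells. Its arguments: {"type":"object","properties":{"series":{"type":"array"},"claw":{"type":"number"},"newtons":{"type":"number"}},"required":["series"]}

```bash
mkdir -p pics
cat > h.py <<'E'
import numpy as np, cv2
from station import arm
def tri(thing):
    A=[];b=[];px={}
    for c in ("top","side"):
        r=arm.landmark_of(c,thing)
        if not r: px[c]=None; continue
        k=arm.calibration(c);P=k["mtx"]@np.c_[k["R"],k["t"]]
        u,v=r[0]["position"];px[c]=(round(u),round(v),round(r[0]["score"],2))
        for w,i in((u,0),(v,1)):
            a=w*P[2]-P[i];A.append(a[:3]);b.append(-a[3])
    X=np.linalg.lstsq(np.array(A),np.array(b),rcond=None)[0] if len(A)==4 else None
    return X,px
def ray(c,u,v,z):
    k=arm.calibration(c);d=k["R"].T@np.linalg.solve(k["mtx"],[u,v,1]);o=-k["R"].T@k["t"]
    return o+d*(z-o[2])/d[2]
E
python3 - <<'E'
from h import *
np.set_printoptions(precision=4,suppress=True)
ims=[arm.get_image(c) for c in("top","side")]
cv2.imwrite("pics/a.png",ims[0]);cv2.imwrite("pics/b.png",ims[1])
zs=dict(board=0,v_jaw=.074,pad_face=.05,tab=.046,well_wall=.059,jaw_back=.052,tin=.024,seat=.024,jam_jar=0,plate=0)
for t,z in zs.items():
    X,px=tri(t);print(t,X,px,[ray(c,p[0],p[1],z)[:2] for c,p in px.items() if p])
o=arm.get_obs();print(o["time"],o["position"],o["orientation"],o["force"],arm.tip_extent)
E
```

```text
board [ 0.5435  0.136  -0.0104] {'top': (136, 194, 0.82), 'side': (221, 186, 0.92)} [array([0.5404, 0.1332]), array([0.5353, 0.1148])]
v_jaw [0.5893 0.0166 0.0671] {'top': (174, 169, 0.69), 'side': (249, 173, 0.76)} [array([0.5905, 0.0148]), array([0.5784, 0.0025])]
pad_face [0.5917 0.0552 0.0486] {'top': (160, 172, 0.75), 'side': (246, 174, 0.62)} [array([0.5887, 0.0562]), array([0.5947, 0.054 ])]
tab None {'top': (138, 177, 0.5), 'side': None} [array([0.5779, 0.1144])]
well_wall [0.571  0.1357 0.0629] {'top': (128, 177, 0.55), 'side': (226, 164, 0.74)} [array([0.576 , 0.1361]), array([0.5691, 0.1441])]
jaw_back [0.5814 0.1511 0.0541] {'top': (123, 176, 0.76), 'side': (229, 164, 0.9)} [array([0.5804, 0.1515]), array([0.5854, 0.1566])]
tin [0.4821 0.1482 0.0188] {'top': (128, 215, 0.6), 'side': (201, 180, 0.78)} [array([0.4816, 0.1456]), array([0.4784, 0.1386])]
seat [0.5797 0.058  0.0233] {'top': (163, 175, 0.89), 'side': (240, 183, 0.56)} [array([0.5859, 0.0547]), array([0.5737, 0.0549])]
jam_jar [ 0.5576 -0.1928  0.0049] {'top': (256, 185, 0.79), 'side': (278, 223, 0.8)} [array([ 0.5564, -0.1915]), array([ 0.5629, -0.1876])]
plate [ 0.4914 -0.3124  0.0073] {'top': (302, 208, 0.58), 'side': (281, 250, 0.88)} [array([ 0.4908, -0.3129]), array([ 0.4994, -0.3045])]
1.1 [0.2254 0.4463 0.2503] [ 3.1416 -0.      2.6738] [ 0.3495 -0.1052  0.4325] 0.019
```

View pics/a.png

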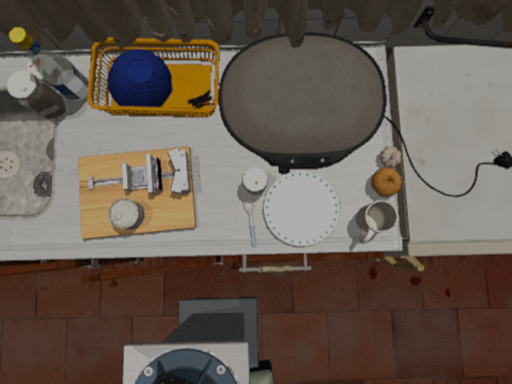

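View pics/b.png

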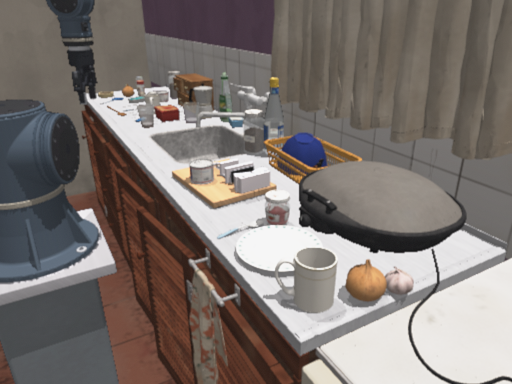

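The top view shows the board at about (80–195, 147–239), with the tin at (125,213). The white jaw parts lie along row ~175, with the V jaw at (180,170). The wide views are coarse, so next I'll get the board's yaw from its outline.

Run:
```python
from h import *
np.set_printoptions(precision=4,suppress=True)
im=arm.get_image("top")
cv2.imwrite("pics/c.png",cv2.resize(im[138:248,70:210],None,fx=5,fy=5,interpolation=cv2.INTER_CUBIC))
m=arm.masks_of("top","board")[0]["region"].astype(np.uint8)
for t in("tin","v_jaw","jaw"):
    for r in arm.masks_of("top",t)[:1]:
        print(t,r["bbox"],r["score"]); 
hsv=cv2.cvtColor(im,cv2.COLOR_BGR2HSV)
w=((hsv[...,0]>8)&(hsv[...,0]<25)&(hsv[...,1]>90)).astype(np.uint8); w[:140]=0;w[244:]=0;w[:,:72]=0;w[:,205:]=0
for mm in(m,w):
    ys,xs=np.nonzero(mm)
    pts=np.array([ray("top",u,v,.024)[:2] for u,v in zip(xs,ys)],np.float32)
    print(len(xs),cv2.minAreaRect(pts),cv2.boxPoints(cv2.minAreaRect(pts)))
```

```text
tin [107.5, 197.3, 145.3, 228.9] 0.78
jaw [121.3, 154.7, 165.7, 195.4] 0.68
1120 ((0.5863956212997437, 0.11282098293304443), (0.10765442252159119, 0.10633067786693573), 4.577091693878174) [[0.5285 0.1615]
 [0.537  0.0555]
 [0.6443 0.0641]
 [0.6358 0.1701]]Traceback (most recent call last):
  File "<stdin>", line 13, in <module>
  File "h.py", line 15, in ray
    k=arm.calibration(c);d=k["R"].T@np.linalg.solve(k["mtx"],[u,v,1]);o=-k["R"].T@k["t"]
ValueError: time passes only in moves, steps and waits
```

View pics/c.png

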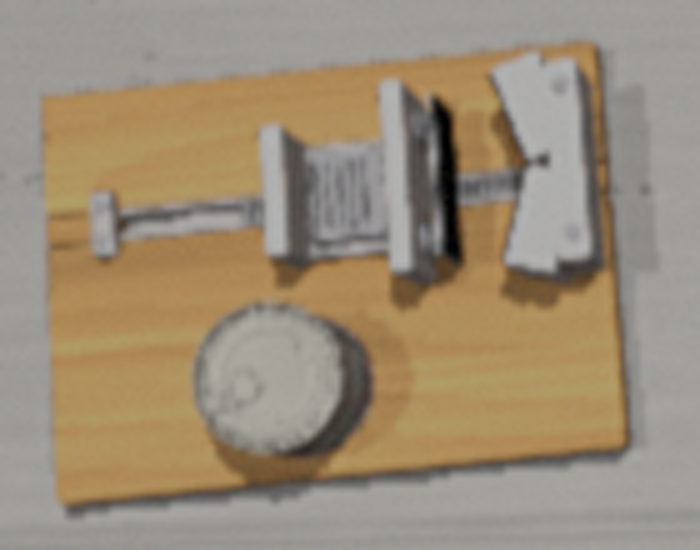

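The crop (5×, offset (70,138)) shows these features:
- **Board corners:** (42,96), (597,43), (627,447) and (62,505).
- **V vertex:** (541,160).
- **Rear-wall top strip:** from (262–285,125) to (268–295,258).
- **Tin lid centre:** (268,380), radius about 75 px.

```bash
cat >> h.py <<'E'
def crop(x,y,z): return ray("top",70+(x-2)/5,138+(y-2)/5,z)
E
python3 - <<'E'
from h import *
np.set_printoptions(precision=4,suppress=True)
W=np.array([crop(x,y,.024)[:2] for x,y in[(42,96),(597,43),(627,447),(62,505)]])
B=np.array([[.11,.15],[.11,-.15],[-.11,-.15],[-.11,.15]])
c=W.mean(0);H=B.T@(W-c);U,S,Vt=np.linalg.svd(H);R=Vt.T@U.T
print("sizes",[np.linalg.norm(W[i]-W[i-1]) for i in range(4)],"c",c,"yaw",np.arctan2(R[1,0],R[0,0]),"res",(W-c)-B@R.T)
b=lambda X:R.T@(X[:2]-c)
print("V vertex",b(crop(541,160,.074)))
print("rearwall top mid",b(crop(278,191,.070)))
print("front plate top mid",b(crop(402,178,.076)))
print("end stop",b(crop(103,224,.031)))
print("tin lid",b(crop(268,380,.082)),crop(268,380,.082))
for t in("jaw_back","well_wall","pad_face","seat","v_jaw","tin"):
    X,p=tri(t);print(t,X,b(X))
o=arm.get_obs();print(o["time"],o["position"],o["orientation"])
E
```

```text
sizes [np.float64(0.21939329392173787), np.float64(0.29885576200572683), np.float64(0.21745070945670264), np.float64(0.29506397963923636)] c [0.5434 0.1258] yaw 0.07583796968491155 res [[ 0.     -0.0001]
 [-0.0017  0.0009]
 [ 0.0008  0.0021]
 [ 0.0009 -0.0029]]
V vertex [ 0.036  -0.1237]
rearwall top mid [0.0347 0.0112]
front plate top mid [ 0.0335 -0.0535]
end stop [0.0354 0.117 ]
tin lid [-0.0626  0.0172] [0.4797 0.1383 0.082 ]
jaw_back [0.576  0.143  0.0575] [0.0339 0.0147]
well_wall [0.5729 0.1375 0.0621] [0.0303 0.0094]
pad_face [0.5874 0.0579 0.048 ] [ 0.0388 -0.071 ]
seat [0.5798 0.0485 0.0274] [ 0.0305 -0.0798]
v_jaw [0.5899 0.0169 0.067 ] [ 0.0382 -0.1122]
tin [0.4819 0.1429 0.0208] [-0.06    0.0217]
1.95 [0.2254 0.4463 0.2503] [-3.1416 -0.      2.6738]
```

Request:
step_arm(series=[-52,-15,0,0,0,6.5,-104,-30,0,0,0,13,-156,-45,0,0,0,19.5,-208,-60,0,0,0,26,-260,-75,0,0,0,32.5,-312,-90,10,0,0,39,-364,-105,30,0,0,45.5,-416,-120,60,0,0,52,-465,-135,90,0,0,59,-465,-135,130,0,0,59], claw=-1, newtons=40)

```text
time: 3.2
position: [0.582, 0.1136, 0.1193]
orientation: [3.14, 0.0, 1.639]
force: [-0.6, -0.4, 1.1]
finger_gap: -0.0001
gripper_force: 0.0
```

```bash
cat >> h.py <<'E'
c0=np.array([.5434,.1258]);YAW=.0758
Rb=np.array([[np.cos(YAW),-np.sin(YAW)],[np.sin(YAW),np.cos(YAW)]])
def st():
    o=arm.get_obs();b=Rb.T@(o["position"][:2]-c0);f=Rb.T@o["force"][:2]
    print("t",o["time"],"board mm",(b*1000).round(1),"tip z",round(1000*(o["position"][2]-.019),1),"rpy",np.round(o["orientation"],3),"F board",f.round(1),round(float(o["force"][2]),1),"gap",o["finger_gap"])
E
python3 - <<'E'
from h import *
st()
im=arm.get_image("top")
cv2.imwrite("pics/d.png",cv2.resize(im[138:248,70:210],None,fx=5,fy=5,interpolation=cv2.INTER_CUBIC))
im=arm.get_image("side")
cv2.imwrite("pics/e.png",cv2.resize(im[110:220,150:290],None,fx=5,fy=5,interpolation=cv2.INTER_CUBIC))
E
```

```text
t 3.2 board mm [ 37.6 -15.1] tip z 100.3 rpy [3.14  0.    1.639] F board [-0.6 -0.4] 1.1 gap -6.000838978590251e-05
```

View pics/e.png

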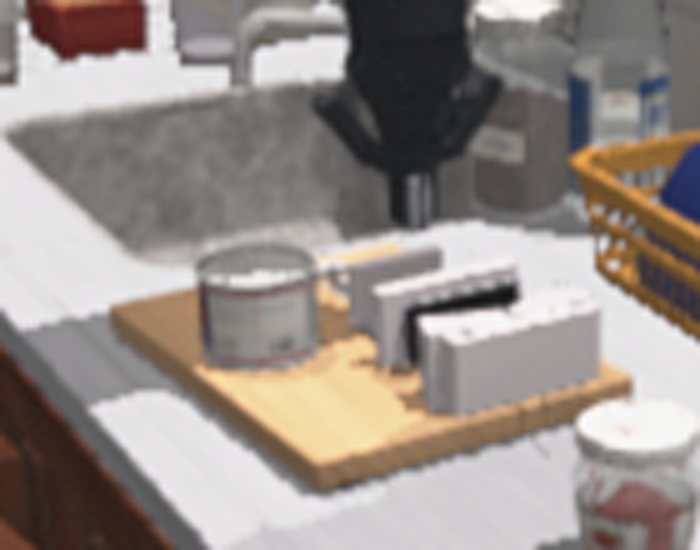

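The side crop shows the closed fingers at about (412,225), above the well between the rear wall (395,255) and the front plate (450,285). I'll descend with force checks.

Request:
step_arm(series=[1,-2,20,0,0,0,2,-2,40,0,0,0,2,-2,50,0,0,0,2,-2,53,0,0,0,2,-2,56,0,0,0,2,-2,56,0,0,0])

```text
time: 4.05
position: [0.5777, 0.118, 0.0647]
orientation: [3.141, -0.0, 1.644]
force: [-0.5, 0.5, -0.0]
finger_gap: 0.0002
gripper_force: 0.0
```

```bash
python3 -c "
from h import *
st()"
```

```text
t 4.05 board mm [ 33.6 -10.4] tip z 45.7 rpy [ 3.141 -0.     1.644] F board [-0.5  0.6] -0.0 gap 0.0001924837503898052
```

Request:
step_arm(series=[0,1,3,0,0,0,0,1,5,0,0,0,0,1,7,0,0,0,0,1,7,0,0,0])

```text
time: 4.55
position: [0.5788, 0.1182, 0.0586]
orientation: [3.14, -0.0, 1.644]
force: [-6.4, 0.0, 19.6]
finger_gap: -0.0002
gripper_force: 9.7
```

```bash
python3 -c "
from h import *
st()"
```

```text
t 4.55 board mm [ 34.8 -10.2] tip z 39.6 rpy [ 3.14  -0.     1.644] F board [-6.4  0.5] 19.6 gap -0.0002436400158750543
```

Request:
step_arm(series=[3,0,0,0,0,0,8,0,0,0,0,0,14,0,0,0,0,0,20,0,0,0,0,0,26,0,0,0,0,0,30,0,0,0,0,0])

```text
time: 5.3
position: [0.5766, 0.1481, 0.0586]
orientation: [3.14, 0.0, 1.644]
force: [-6.8, -2.9, 20.1]
finger_gap: -0.0001
gripper_force: 9.4
```

```bash
python3 -c "
from h import *
st()
X,p=tri('jaw_back');print(X,Rb.T@(X[:2]-c0),p)"
```

```text
t 5.3 board mm [34.7 19.7] tip z 39.6 rpy [3.14  0.    1.644] F board [-7.1 -2.4] 20.1 gap -8.206144345181064e-05
[0.5790465  0.15216042 0.05011589] [0.03754035 0.02358531] {'top': (123, 177, 0.61), 'side': (228, 165, 0.55)}
```

Request:
step_arm(series=[8,0,0,0,0,0,16,0,0,0,0,0,24,0,0,0,0,0,32,0,0,0,0,0,40,0,0,0,0,0,47,0,0,0,0,0,54,0,0,0,0,0,58,0,0,0,0,0,60,0,0,0,0,0])

```text
time: 6.52
position: [0.572, 0.2081, 0.0586]
orientation: [3.141, -0.0, 1.644]
force: [-7.8, -1.6, 20.9]
finger_gap: 0.0
gripper_force: 9.5
```

```bash
python3 -c "
from h import *
st()
im=arm.get_image('top')
cv2.imwrite('pics/f.png',cv2.resize(im[138:248,70:210],None,fx=5,fy=5,interpolation=cv2.INTER_CUBIC))"
```

```text
t 6.525 board mm [34.7 79.9] tip z 39.6 rpy [ 3.141 -0.     1.644] F board [-7.9 -1. ] 20.9 gap 2.2088218190945213e-05
```

View pics/f.png

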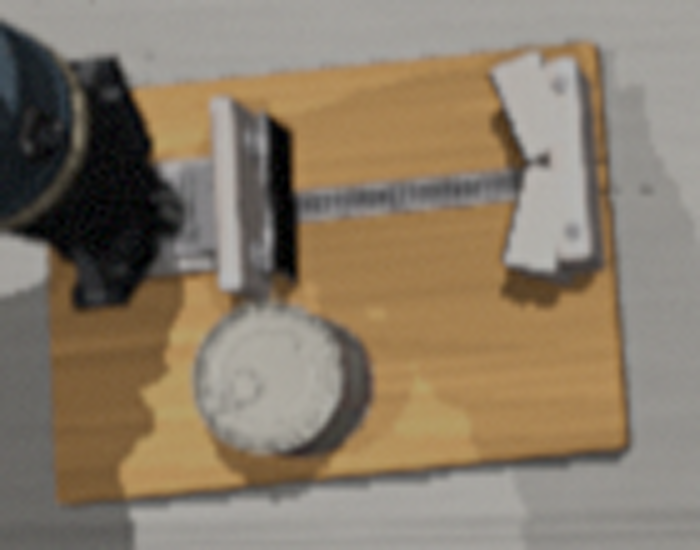

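The crop shows the jaw moving with the fingers. The front plate is now at (228,195), down from x=402, and the tin hasn't moved. I'll continue to the stop.

Request:
step_arm(series=[4,0,0,0,0,0,8,0,0,0,0,0,11,0,0,0,0,0,13,0,0,0,0,0,15,0,0,0,0,0])

```text
time: 7.2
position: [0.5719, 0.2155, 0.058]
orientation: [3.14, 0.014, 1.639]
force: [2.5, -67.0, 25.4]
finger_gap: 0.0
gripper_force: 34.7
```

```bash
python3 -c "
from h import *
st()
arm.get_image('top')
X=arm.get_image('side')
for t in('pad_face','tin'):
  X,p=tri(t)
  if X is not None: print(X,Rb.T@(X[:2]-c0),p)"
```

```text
t 7.2 board mm [35.2 87.3] tip z 39.0 rpy [3.14  0.014 1.639] F board [ -2.6 -67. ] 25.4 gap 5.249595365909676e-06
[0.57238444 0.13831803 0.0473026 ] [0.02984917 0.01028716] {'top': (129, 178, 0.79), 'side': (226, 168, 0.72)}
[0.4782094 0.1357484 0.0339675] [-0.06425005  0.01485655] {'top': (131, 215, 0.85), 'side': (200, 177, 0.86)}
```

The jaw is at its stop (67 N). I'll back off and rise, then go behind the tin on its +y side.

Request:
step_arm(series=[-12,0,0,0,0,0,-14,0,-4,0,0,0,-14,0,-30,0,0,0,-14,0,-65,0,0,0,-14,0,-75,0,0,0,-14,0,-75,0,0,0])

```text
time: 8.25
position: [0.572, 0.2092, 0.1325]
orientation: [3.141, -0.0, 1.644]
force: [0.6, -0.8, -0.4]
finger_gap: 0.0001
gripper_force: 0.0
```

```bash
python3 -c "
from h import *
st()
print(arm.get_obs()['q'])"
```

```text
t 8.25 board mm [34.9 80.9] tip z 113.5 rpy [ 3.141 -0.     1.644] F board [ 0.6 -0.9] -0.4 gap 5.8651260388861e-05
[3.50481132e-01 4.79909219e-01 4.42386752e-02 1.13427652e+00
 1.03385804e-04 1.84771927e+00]
```

Request:
step_arm(series=[3,-40,0,0,0,0,4,-80,0,0,0,0,4,-97,10,0,0,0,4,-97,40,0,0,0,4,-97,65,0,0,0,4,-97,76,0,0,0,4,-97,76,0,0,0], claw=-0.06)

```text
time: 9.12
position: [0.4741, 0.2054, 0.0555]
orientation: [-3.14, 0.001, 1.644]
force: [-0.3, -1.0, -0.3]
finger_gap: 0.0403
gripper_force: 0.0
```

```bash
python3 -c "
from h import *
st()"
```

```text
t 9.125 board mm [-63.1  84.6] tip z 36.5 rpy [-3.140e+00  1.000e-03  1.644e+00] F board [-0.4 -1. ] -0.3 gap 0.04032329760113576
```

Request:
step_arm(series=[-7,0,0,0,0,0,-14,0,0,0,0,0,-20,0,0,0,0,0,-26,0,0,0,0,0,-32,0,0,0,0,0,-38,0,0,0,0,0,-43,0,0,0,0,0,-45,0,0,0,0,0])

```text
time: 10.12
position: [0.4781, 0.1605, 0.0564]
orientation: [3.142, -0.0, 1.644]
force: [-1.0, 1.5, 2.8]
finger_gap: 0.0402
gripper_force: 1.7
```

```bash
python3 -c "
from h import *
st()
for c in('top','side'):arm.get_image(c)
for t in('tin',):
  X,p=tri(t)
  if X is not None: print(X,Rb.T@(X[:2]-c0),p)"
```

```text
t 10.125 board mm [-62.5  39.6] tip z 37.4 rpy [ 3.142 -0.     1.644] F board [-0.9  1.6] 2.8 gap 0.040167253668953316
[ 0.60582157  0.09005863 -0.12615181] [ 0.05953573 -0.04036577] {'top': (139, 214, 0.76), 'side': (280, 223, 0.74)}
```

Request:
step_arm(series=[-6,0,0,0,0,0,-13,0,0,0,0,0,-20,0,0,0,0,0,-27,0,0,0,0,0,-34,0,0,0,0,0,-41,0,0,0,0,0,-47,0,0,0,0,0,-51,0,0,0,0,0,-51,0,0,0,0,0])

```text
time: 11.45
position: [0.4819, 0.1096, 0.0563]
orientation: [3.142, 0.0, 1.644]
force: [-0.5, 0.0, 0.1]
finger_gap: 0.0401
gripper_force: 0.0
```

Request:
step_arm(series=[12,0,0,0,0,0,14,0,-30,0,0,0,14,0,-70,0,0,0,14,0,-75,0,0,0])

```text
time: 11.95
position: [0.4821, 0.1251, 0.1337]
orientation: [3.138, -0.001, 1.645]
force: [-0.1, 0.1, -1.2]
finger_gap: 0.0403
gripper_force: 0.0
```

```bash
python3 -c "
from h import *
st()
im=arm.get_image('top');arm.get_image('side')
cv2.imwrite('pics/g.png',cv2.resize(im[138:248,70:210],None,fx=5,fy=5,interpolation=cv2.INTER_CUBIC))
X,p=tri('tin');print(X,p,Rb.T@(ray('top',*p['top'][:2],.024)[:2]-c0))"
```

```text
t 11.95 board mm [-61.2   4. ] tip z 114.7 rpy [ 3.138e+00 -1.000e-03  1.645e+00] F board [-0.1  0.1] -1.2 gap 0.04032837966197936
None {'top': (158, 213, 0.57), 'side': None} [-0.06281839 -0.05431289]
```

View pics/g.png

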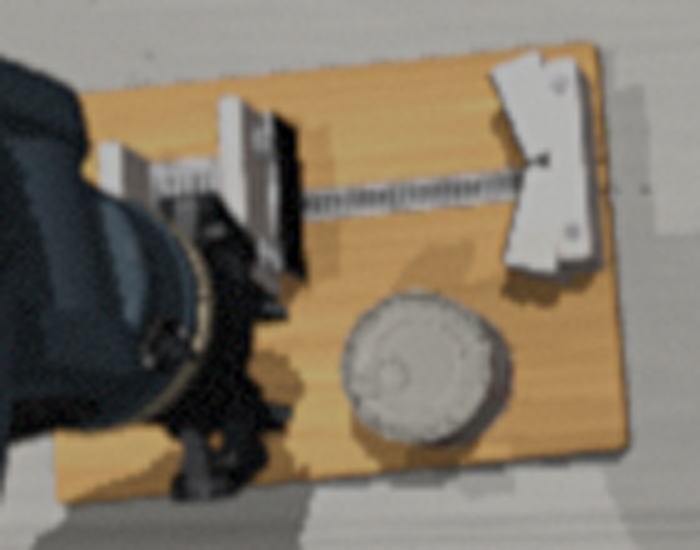

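The top crop shows the tin lid centre at (419,368), with the tin now in line with the mouth. The jaw is back, with its front plate at (235,180). Next I'll turn the tool 90° and place it on the near side of the tin.

Request:
step_arm(series=[-6,-6,0,0,0,-10,-12,-12,0,0,0,-20,-18,-18,0,0,0,-30,-25,-25,0,0,0,-40,-32,-32,0,0,0,-50,-39,-40,0,0,0,-60,-46,-48,0,0,0,-70,-52,-54,0,0,0,-80,-58,-59,0,0,0,-90,-58,-59,0,0,0,-90])

```text
time: 13.4
position: [0.4255, 0.0615, 0.1305]
orientation: [-3.141, -0.002, -3.07]
force: [0.0, 0.1, -0.3]
finger_gap: 0.04
gripper_force: 0.0
```

```bash
python3 -c "
from h import *
st()
b=lambda X:Rb.T@(X[:2]-c0)
print('tin lid',b(crop(419,368,.082)),'plate top',b(crop(235,97,.076)))"
```

```text
t 13.4 board mm [-122.4  -55.2] tip z 111.5 rpy [-3.141e+00 -2.000e-03 -3.070e+00] F board [0.  0.1] -0.3 gap 0.03997783500368277
tin lid [-0.06426428 -0.05756973] plate top [0.08411554 0.02856829]
```

Request:
step_arm(series=[0,-1,30,0,0,0,0,-1,65,0,0,0,0,-1,75,0,0,0,-8,-1,75,0,0,0,-14,-1,75,0,0,0,-20,-1,75,0,0,0,-27,-1,75,0,0,0,-34,-1,75,0,0,0,-41,-1,75,0,0,0,-48,-1,75,0,0,0])

```text
time: 14.65
position: [0.4746, 0.0642, 0.0563]
orientation: [-3.142, -0.0, -3.068]
force: [-2.8, -0.4, 2.0]
finger_gap: 0.0402
gripper_force: 1.9
```

Request:
step_arm(series=[-7,0,0,0,0,0,-14,0,0,0,0,0,-21,0,0,0,0,0,-28,0,0,0,0,0,-35,0,0,0,0,0,-42,0,0,0,0,0,-48,0,0,0,0,0,-50,0,0,0,0,0])

```text
time: 15.65
position: [0.5244, 0.0679, 0.0563]
orientation: [-3.142, 0.0, -3.068]
force: [-3.1, -0.3, 2.1]
finger_gap: 0.04
gripper_force: 1.8
```

```bash
python3 -c "
from h import *
st()"
```

```text
t 15.65 board mm [-23.3 -56.3] tip z 37.3 rpy [-3.142  0.    -3.068] F board [-3.2 -0.1] 2.1 gap 0.039964699422186105
```

Request:
step_arm(series=[-6,0,0,0,0,0,-11,0,0,0,0,0,-15,0,0,0,0,0,-15,0,0,0,0,0])

```text
time: 16.15
position: [0.5394, 0.069, 0.0563]
orientation: [-3.142, 0.0, -3.068]
force: [-0.8, 0.3, 0.1]
finger_gap: 0.0403
gripper_force: 0.0
```

Request:
step_arm(series=[15,0,0,0,0,0,30,0,-10,0,0,0,35,0,-50,0,0,0,40,0,-76,0,0,0,60,20,-76,0,0,0], claw=-1)

```text
time: 16.77
position: [0.4789, 0.0843, 0.135]
orientation: [3.141, 0.005, -3.07]
force: [-0.1, 0.7, -0.1]
finger_gap: 0.0001
gripper_force: 0.0
```

```bash
python3 -c "
from h import *
st()
im=arm.get_image('top');arm.get_image('side')
cv2.imwrite('pics/i.png',cv2.resize(im[138:248,70:210],None,fx=5,fy=5,interpolation=cv2.INTER_CUBIC))
X,p=tri('tin');print(X,p,Rb.T@(ray('top',*p['top'][:2],.024)[:2]-c0))"
```

```text
t 16.775 board mm [-67.4 -36.4] tip z 116.0 rpy [ 3.141  0.005 -3.07 ] F board [-0.1  0.7] -0.1 gap 0.00011919353901866664
[0.58780353 0.06998279 0.02675469] {'top': (156, 175, 0.57), 'side': (243, 180, 0.59)} [ 0.03887229 -0.05556388]
```

View pics/i.png

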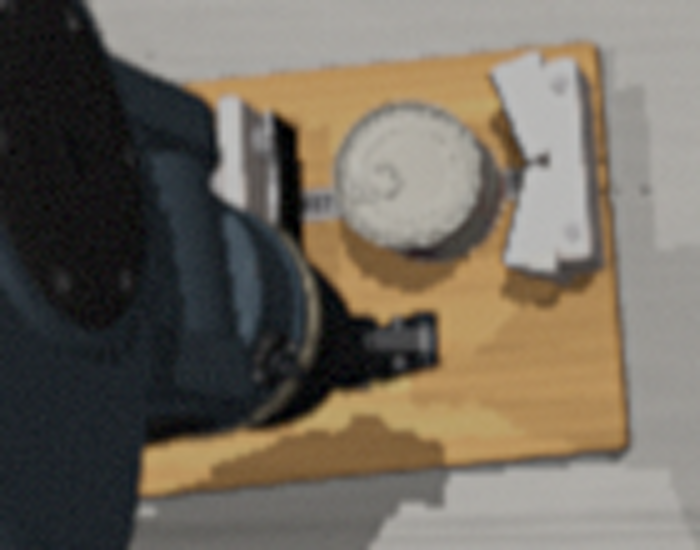

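The tin stands on the track line with its lid at (410,180), between pad (290,190) and V (540,160). Next I'll take the closed fingers behind the jaw.

Request:
step_arm(series=[-10,19,0,0,0,10,-22,38,0,0,0,20,-34,57,0,0,0,30,-46,76,0,0,0,40,-58,95,0,0,0,50,-70,114,0,0,0,60,-82,135,0,0,0,70,-92,155,0,0,0,80,-102,173,0,0,0,90,-102,173,0,0,0,90])

```text
time: 18.23
position: [0.5673, 0.2651, 0.1319]
orientation: [-3.141, 0.0, 1.644]
force: [-0.6, -0.4, -0.2]
finger_gap: -0.0
gripper_force: 0.0
```

```bash
python3 -c "
from h import *
st()"
```

```text
t 18.225 board mm [ 34.4 137. ] tip z 112.9 rpy [-3.141  0.     1.644] F board [-0.6 -0.3] -0.2 gap -3.1911329734836366e-05
```

Request:
step_arm(series=[0,0,35,0,0,0,0,0,65,0,0,0,0,0,72,0,0,0,-8,0,72,0,0,0,-16,0,72,0,0,0,-24,0,72,0,0,0,-31,0,72,0,0,0,-38,0,72,0,0,0,-45,0,72,0,0,0,-50,0,72,0,0,0])

```text
time: 19.48
position: [0.5709, 0.2148, 0.0611]
orientation: [3.14, -0.002, 1.644]
force: [-0.4, -0.7, 0.6]
finger_gap: -0.0003
gripper_force: 0.4
```

Request:
step_arm(series=[-5,0,0,0,0,0,-10,0,0,0,0,0,-15,0,0,0,0,0,-20,0,0,0,0,0,-23,0,0,0,0,0])

```text
time: 20.1
position: [0.5725, 0.1921, 0.061]
orientation: [3.14, -0.002, 1.645]
force: [0.5, 9.7, 0.3]
finger_gap: 0.0001
gripper_force: 5.1
```

```bash
python3 -c "
from h import *
st()"
```

```text
t 20.1 board mm [34.  63.9] tip z 42.0 rpy [ 3.140e+00 -2.000e-03  1.645e+00] F board [1.2 9.7] 0.3 gap 6.351654894439509e-05
```

Request:
step_arm(series=[-2,0,0,0,0,0,-4,0,0,0,0,0,-6,0,0,0,0,0,-7,0,0,0,0,0,-7,0,0,0,0,0])

```text
time: 20.72
position: [0.573, 0.186, 0.061]
orientation: [3.14, -0.003, 1.645]
force: [0.2, 12.5, 1.0]
finger_gap: 0.0001
gripper_force: 6.5
```

Request:
step_arm(series=[-1,0,0,0,0,0,-2,0,0,0,0,0,-2,0,0,0,0,0])

```text
time: 21.1
position: [0.5731, 0.1841, 0.061]
orientation: [3.14, -0.003, 1.645]
force: [0.1, 14.8, -0.2]
finger_gap: 0.0
gripper_force: 7.3
```

```bash
python3 -c "
from h import *
st()"
```

```text
t 21.1 board mm [34.  55.9] tip z 42.0 rpy [ 3.140e+00 -3.000e-03  1.645e+00] F board [ 1.2 14.7] -0.2 gap 3.3474405489258176e-05
```

Request:
step_arm(series=[-1,0,0,0,0,0,-2,0,0,0,0,0,-2,0,0,0,0,0])

```text
time: 21.48
position: [0.5731, 0.1839, 0.061]
orientation: [3.14, -0.007, 1.646]
force: [-1.2, 28.3, -2.7]
finger_gap: 0.0001
gripper_force: 13.8
```

Request:
step_arm(series=[-1,0,0,0,0,0,-1,0,0,0,0,0])

```text
time: 21.72
position: [0.5731, 0.1838, 0.061]
orientation: [3.141, -0.008, 1.647]
force: [-2.4, 34.7, -3.4]
finger_gap: 0.0001
gripper_force: 17.1
```

The pad has bottomed out. I'll retreat and check.

Request:
step_arm(series=[3,0,0,0,0,0,8,0,0,0,0,0,20,0,0,0,0,0,40,0,-5,0,0,0,60,0,-40,0,0,0,80,0,-90,0,0,0,120,-20,-110,0,0,0,170,-40,-120,0,0,0])

```text
time: 22.72
position: [0.5203, 0.3483, 0.1823]
orientation: [3.139, -0.001, 1.643]
force: [0.3, 0.6, 0.2]
finger_gap: 0.0001
gripper_force: 0.0
```

Run:
```python
from h import *
st()
im=arm.get_image('top');s=arm.get_image('side')
cv2.imwrite('pics/j.png',cv2.resize(np.hstack([im[138:248,70:210],s[140:250,160:300]]),None,fx=2.8,fy=2.8,interpolation=cv2.INTER_CUBIC))
b=lambda X:Rb.T@(X[:2]-c0)
for t in('tin','jaw_back','pad_face','seat'):
    X,p=tri(t);print(t,p,X if X is None else b(X))
```

```text
t 22.725 board mm [ -6.2 223.6] tip z 163.3 rpy [ 3.139e+00 -1.000e-03  1.643e+00] F board [0.4 0.6] 0.2 gap 7.017917934387754e-05
tin {'top': (163, 177, 0.94), 'side': (240, 181, 0.65)} [ 0.02765157 -0.07385442]
jaw_back {'top': (113, 178, 0.94), 'side': (225, 164, 0.8)} [0.03969924 0.0491315 ]
pad_face {'top': (147, 176, 0.48), 'side': (236, 172, 0.55)} [ 0.03331409 -0.0375726 ]
seat {'top': (164, 176, 0.94), 'side': (282, 252, 0.57)} [ 0.15231643 -0.03830713]
```

View pics/j.png

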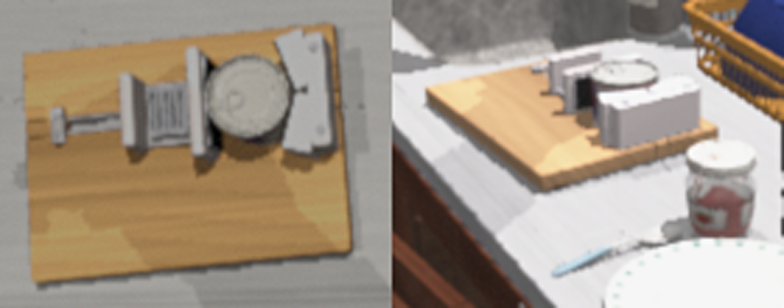

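The left half shows the tin seated in the V, with its lid at (248,97) and the jaw up behind it. The right half shows it upright and the bystanders in place. I'm handing it in.

```bash
python3 -c "
from station import arm
print(arm.close_job())"
```

```text
the job is handed in; nothing more can be done
None
```

The tin is clamped upright in the V jaw: I pressed the sliding jaw's pad fully in behind it before letting go, the arm is clear, and the job is handed in at about 23 s; no verdict was returned.

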